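# Chuck a label roll three clicks and hold the lever

## Task

Set up the label unwinder for the vials: slide the narrower of the two label rolls up off its post and seat it flat on the unwinder's platter, over the chuck, and let go of it there without dropping it. Then push the ratchet lever on by exactly three clicks (a fourth would split the cardboard core), so that the chuck's jaws spread and grip the roll's core. The lever springs back if let go, so finish while still holding it by its grip at the third click for me to tighten the lock screw; leave the wider roll on its post and do not knock the other things about.

Things in the scene. Friction and masses are not known exactly. Their poses are not given: they have to be found in the camera images.
- narrow_roll: the narrower label roll, loose, about 60 g: a ring of wound paper labels on a cardboard core, lying flat with its hole upright; 58 mm outside diameter, 34 mm hole, 22 mm high. Origin at the centre of its underside, z up along the hole. It starts on one of the stand's two posts (which one varies)
- wide_roll: the wider label roll, loose, on the other post, to be left there: same kind of ring, 62 mm outside diameter, 34 mm hole, 40 mm high. Origin at the centre of its underside
- post_stand: plywood storage stand, fixed: base 88 x 212 x 12 mm (its x and y), origin at the centre of its underside; two upright wooden posts 26 mm in diameter, rounded on top, stand at its y = -58 and +58 mm and reach 59 mm above the table. The rolls lie on the base (12 mm above the table) round the posts with 4 mm play all round
- unwinder: bench label unwinder, fixed: grey base plate (x -80 to +100, y -75 to +75, 14 mm high) with a round 90 mm platter and the chuck in its middle. Origin on the table under the chuck's axis, z up. Also on it: two guide rollers 60 mm high (x 74, y -46 and 40), a peel plate 56 mm high (x 91), a black knurled lock screw 35 mm high (x -30, y 60). At rest the lever points to 215 degrees, from +x towards +y
- chuck_seat (a point): point on the chuck's axis at the platter's top face, 42 mm above the table: a seated roll's origin comes here. The chuck above it is 27 mm in diameter with the lever at rest (3.5 mm play all round in the 34 mm hole) and has a conical nose whose top is 73.5 mm above the table
- lever (a joint): angle of the ratchet lever in rad, about the chuck's axis: 0 at rest, growing clockwise seen from above. A click is 0.209 rad (12 degrees): notches at 0.209, 0.419, 0.628 .., tooth crests at 0.136, 0.346, 0.555, 0.765 .. Pushed at its grip it resists with 5 to 11 N up to a crest, then within some 6 mm of travel only 1 to 4 N as the pawl drops in (the click). Its spring takes it back to 0 when let go
- lever_grip: black upright grip on the lever's end, 115 mm from the chuck's axis: a round peg 16 to 17 mm in diameter between 42 and 70 mm above the table, top at 79 mm, free to turn on its pin. Origin on its axis at its foot, 34 mm above the table; moves with the lever
- lever_knob (a point): point on the grip's axis at half its height, 58 mm above the table; moves with the lever on a circle of 115 mm radius round the chuck's axis. The flat steel arm under it lies 26 to 34 mm above the table
- pad0: first of the chuck's three jaw faces: black rubber, 20 mm high, standing on the platter; origin on the chuck's axis at the platter when the lever is at rest, x outward. The jaws move out 1.5 mm per click, meet the core between the second and third click and centre the roll
- pad1: second jaw face, like the first, 120 degrees on
- pad2: third jaw face, like the first, 240 degrees on
- dropper_bottle: small white dropper bottle, loose, 25 mm wide and 66 mm high, a bystander; origin at the centre of its underside
- reagent_bottle: small square dark bottle with a black cap, loose, 35 x 31 x 60 mm, a bystander; origin at the centre of its underside
- marker: black and blue marker pen lying loose, 131 mm long, 14 mm thick, a bystander
- jar_lid: small white jar lid, loose, 32 mm wide, 20 mm high, a bystander
- pipette_b: blue-tipped micropipette lying loose at the left, 244 mm long, a bystander

How it is judged:
By the outcome, as a careful person would: the job done as asked, in the order asked, and still so for the second after the job is handed in, while the arm keeps its last pose, push and grip.
It also fails if it takes over 69 s, if anything falls off the work surface, if the arm or the gripper's body presses on something with over 40 N, if the wrist force passes 120 N, or if a joint passes its speed limit or range.

## Robot

A 7-joint arm with a two-finger parallel gripper is mounted at the origin on a cart in front of the work surface, level with it; the furniture and walls round the work are solid. World frame = base frame: x ahead of the robot, y to its left, z up, the work surface at z = 0. Lengths are in m, angles in rad, forces in N, time in s.
With the tool pointing down it reaches from about 0.425 to 0.875 m from the base axis. Payload 4.7 kg.
Tool frame: the origin (TCP) lies at the very end of the fingers, on their centre line; the grasp point (between the pads) lies 19 mm behind it; z points along the fingers, y is the line along which they close (so a half turn about z gives the same grasp; the last joint's range is limited). The gripper opens to 87 mm and grips with 3 to 60 N. Pads are 19 mm wide; open, the fingers measure 117 mm over their backs; the gripper's body (75 mm by 190 mm) begins 51 mm behind the grasp point.
Start: joints at [1.342, 0.321, -0.07, 1.45, 0.023, 1.371, -0.057], TCP at [0.156, -0.631, 0.223] pointing down, gripper open.
Joint ranges: [-2.86, 2.86], [-0.3, 2.09], [-1.38, 1.24], [0.06, 2.45], [-1.56, 4.7], [0.09, 2.05], [-2.69, 2.69]. Speed limits (rad/s): [2.57, 2.57, 3.14, 3.14, 3.14, 3.14, 3.14].

## Interface

Orientations are given as a unit quaternion [x, y, z, w].
In Python, from rig import robot, optics, search_frame gives the robot as it stands.
- The arm moves only by the tool step_arm, never from a script. Its arguments are lists of equal length, an entry for each row: "dp": the shift along the tool's x, y, z scaled (see below), a list of three; "angular": the turn, a rotation vector about the tool's x, y, z scaled (see below), a list of three. In form: {"dp": [[tx, ty, tz], ...], "angular": [[ax, ay, az], ...]}. A call has exactly 5 rows; each row is the pose to reach, as a shift and turn from the pose commanded when the call began, along the tool's axes at that moment; what a row does not reach only later rows make up. The controller multiplies each number of a shift by 800 mm and each number of a turn by pi/2 rad. A row lasts 1/8 s, in which the tool goes at most 62.5 mm and 10.7 degrees, less where a joint would pass 70% of its speed; a pose out of reach is approached as far as the arm can. A call with a number of a shift or a turn outside -1 to 1 is refused whole. A call with a gripper value outside its range is refused whole. "jaw" is the opening, from 0 (shut) to 1 (fully open), set as the call begins (left out, the last holds). The fingers move at their own pace and stop on an object; "newtons" is the grip in N (left out, the last holds). Time passes only in rows, so rows that repeat a pose let the fingers close, or fill a call up. It gives the time, the measured TCP pose, the force, the opening and the grip force at its end, in the units of the state.
- robot.observe(): the state, without advancing time (a new reading comes with each control period).
- optics.grab_frame(name): name is "side" or "top" or "wrist"; returns (picture, depth): 384x512x3 uint8, red, green, blue; 384x512 float32, m along the optical axis (not along the pixel's ray), 0 where there is no reading.
- optics.camera_model(name): a dict with "camera_matrix" (3x3 intrinsics, pixels), "cam_to_world" (4x4, takes a point from camera to world coordinates). Camera axes: x right, y up, looking along -z (the intrinsics and any distortion apply to the point x, -y, -z); pixel columns grow to the right and rows downward; lengths in m; the calibration is good to about 2 mm. A picture is of the moment at which its call begins: read the wrist's pose just before it. camera_model takes no time and is no camera call; for the wrist camera it gives the pose at the moment of the call.
- robot.job_done(): hands the job in; it is judged then, once.
Trained networks look in the newest picture that a camera, given by its name, has taken for a name from the list of things; names that differ only in an ending like _2 or _b are one class to them, and where a whole thing is asked for, a point or a joint stands for the part that bears it (a point fixed in the world has none). Each returns a list of dicts, best first, with "score" (0 to 1); they miss things now and then, are a little off and sometimes report something else, mostly with a low value. They report only what shows in the picture. A call takes as long as a camera call.
- search_frame(camera, query): "uv" ([column, row] in pixels, amid what is visible of it).
The state is a dict: "time_s": time; "joint_positions": joint angles; "qvel": joint speeds; "effort": joint torques, N m; "tcp_pos": TCP position; "orientation": TCP orientation; "wrist_force": force on the tool from outside, world axes, zero at the start; "torque": the same for the moment, N m; "finger_gap": finger opening in m; "grasp_force": force on a finger pad.
Only numpy, scipy, OpenCV 4.12 (cv2) and the standard library are available. Lean on these libraries where they do the work, as an engineer would, in place of code of your own. Each camera call takes 0.05 s, during which the arm holds its last target. There are 200 camera calls.

## Working session

There is one attempt and no reset: what is moved stays moved. The work goes in short steps, Python scripts to look and compute and a tool call to move; the robot and the scene stay as the last step left them, time stands still between calls to the robot, and variables do not carry over. Pictures are saved under pics/ and viewed, at most 10 in all, crops included, and the job is handed in when it is done.

Besides the shell and the picture viewer there is one more tool, called after ">>>" as name(argument=value, ...), one argument or row to a line, values as JSON. step_arm: Moves the arm, as the interface text tells. Shifts and turns lie within -1 to 1; 1 stands for 800 mm of shift or pi/2 rad of turn. Its arguments: {"type":"object","properties":{"dp":{"type":"array"},"angular":{"type":"array"},"jaw":{"type":"number"},"newtons":{"type":"number"}},"required":["dp","angular"]}

```bash
ls; mkdir -p pics
cat > h.py <<'E'
import numpy as np, cv2
from rig import robot, optics, search_frame
def world(cam,u,v,d,m=None):
    m=m or optics.camera_model(cam);K=np.array(m["camera_matrix"]);T=np.array(m["cam_to_world"])
    x=(np.asarray(u)-K[0,2])/K[0,0]*d;y=(np.asarray(v)-K[1,2])/K[1,1]*d
    return np.stack([x,-y,-d*np.ones_like(x)],-1)@T[:3,:3].T+T[:3,3]
def grab(cam):
    m=optics.camera_model(cam);p,d=optics.grab_frame(cam)
    v,u=np.mgrid[:384,:512]
    return p,d,world(cam,u,v,d,m),m
def save(n,p): cv2.imwrite("pics/"+n,p[...,::-1])
E
python3 - <<'E'
from h import *
s=robot.observe();print(s)
P=[]
for c in ("top","side"):
    p,d,W,m=grab(c);P.append(p);print(c,{k:np.round(v,3).tolist() if not isinstance(v,str) else v for k,v in m.items()})
    np.savez(c+".npz",p=p,d=d,W=W)
    for q in ["narrow_roll","wide_roll","post_stand","unwinder","lever_grip","pad0","dropper_bottle","reagent_bottle","marker","jar_lid","pipette_b"]:
        for r in search_frame(c,q)[:2]:
            u,v=np.round(r["uv"]).astype(int);print(q,round(r["score"],2),u,v,W[v,u].round(3))
save("a.png",P[0]);save("b.png",P[1])
E
```

```text
pics
{'time_s': 0.0, 'joint_positions': array([ 1.34207917,  0.32183722, -0.07007725,  1.45164521,  0.02259375,
        1.37080915, -0.05692556]), 'qvel': array([-0.00093478, -0.00097635,  0.00093601, -0.00027016,  0.00033273,
        0.00113143, -0.00046041]), 'effort': array([-8.37626408e-05, -4.91288245e+01, -4.03518649e-01, -3.12537754e+01,
       -6.35458692e-02,  4.36235487e-02,  1.78831206e-04]), 'tcp_pos': array([ 0.15610267, -0.63041481,  0.22146718]), 'orientation': array([ 9.92638816e-01,  1.21108494e-01, -1.62172289e-04, -9.42193933e-04]), 'wrist_force': array([ 0.10246331, -0.47920031,  0.10264492]), 'torque': array([ 0.07913774, -0.0544215 ,  0.06924302]), 'grasp_force': 0.0, 'finger_gap': 0.08702822031216703}
top {'camera_matrix': [[416.287, 0.0, 256.209], [0.0, 416.287, 195.261], [0.0, 0.0, 1.0]], 'cam_to_world': [[0.009, 0.999, -0.031, 0.523], [-1.0, 0.01, 0.017, 0.053], [0.018, 0.031, 0.999, 1.236], [0.0, 0.0, 0.0, 1.0]]}
narrow_roll 0.62 349 177 [ 0.614 -0.231  0.058]
wide_roll 0.86 308 186 [ 0.587 -0.113  0.06 ]
wide_roll 0.27 341 182 [ 0.602 -0.217  0.016]
post_s
[... 394 characters left out ...]
0, 0.0, 1.0]], 'cam_to_world': [[-0.985, 0.118, -0.129, 0.472], [-0.175, -0.608, 0.775, 0.792], [0.013, 0.785, 0.619, 0.657], [0.0, 0.0, 0.0, 1.0]]}
narrow_roll 0.67 270 153 [ 0.608 -0.204  0.033]
narrow_roll 0.56 219 185 [ 0.717 -0.041  0.021]
post_stand 0.57 269 172 [ 0.592 -0.082  0.051]
unwinder 0.55 243 231 [0.615 0.141 0.041]
dropper_bottle 0.49 221 182 [ 0.712 -0.044  0.03 ]
dropper_bottle 0.35 269 158 [ 0.61  -0.201  0.017]
reagent_bottle 0.66 233 148 [ 0.717 -0.205  0.036]
marker 0.86 325 229 [0.435 0.068 0.012]
jar_lid 0.68 318 206 [ 0.456 -0.018  0.009]
jar_lid 0.64 244 229 [0.614 0.135 0.042]
pipette_b 0.94 199 298 [0.662 0.324 0.026]
pipette_b 0.19 269 188 [ 0.588 -0.067  0.011]
```

Run:
```python
import cv2
a=cv2.imread("pics/a.png")[110:260,130:400];b=cv2.imread("pics/b.png")[110:330,150:400]
cv2.imwrite("pics/a2.png",cv2.resize(a,None,fx=2.9,fy=2.9,interpolation=2));cv2.imwrite("pics/b2.png",cv2.resize(b,None,fx=2.7,fy=2.7,interpolation=2))
```

```text
(no output)
```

View pics/a2.png

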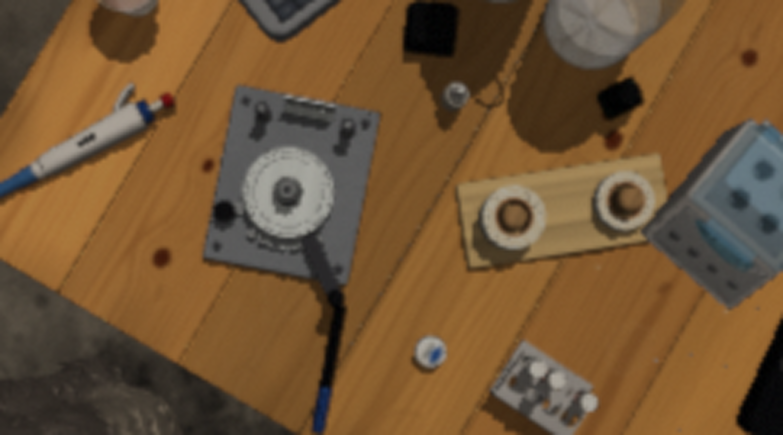

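View pics/b2.png

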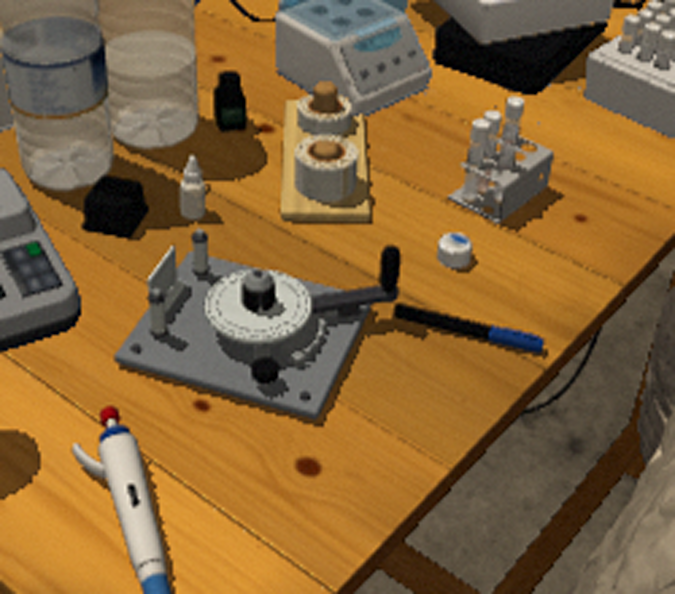

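```bash
cat >> h.py <<'E'
def circ(P):
    A=np.c_[2*P[:,:2],np.ones(len(P))];s=np.linalg.lstsq(A,(P[:,:2]**2).sum(1),rcond=None)[0]
    return s[:2],np.sqrt(s[2]+s[:2]@s[:2])
def sel(W,c,r,z0,z1):
    P=W.reshape(-1,3);return P[(np.hypot(*(P[:,:2]-c).T)<r)&(P[:,2]>z0)&(P[:,2]<z1)]
def mec(P):
    c,r=cv2.minEnclosingCircle(P[:,:2].astype(np.float32));return np.round(c,4),round(r,4)
E
python3 - <<'E'
from h import *
for c in ("top","side"):
    W=np.load(c+".npz")["W"];print(c)
    for n,xy,r,z0,z1 in [("roll",(.608,-.218),.04,.030,.040),("post",(.608,-.225),.03,.05,.066),("wide",(.587,-.11),.045,.047,.056),("wpost",(.587,-.11),.025,.056,.066),("platter",(.618,.107),.06,.037,.047),("chuck",(.618,.107),.02,.055,.08),("grip",(.515,.06),.04,.06,.09),("roller1",(.69,.05),.03,.05,.07),("roller2",(.70,.14),.03,.05,.07),("screw",(.58,.17),.03,.025,.045),("base",(.62,.1),.15,.01,.019)]:
        P=sel(W,xy,r,z0,z1)
        if len(P)>3: print(n,len(P),"med",np.median(P,0).round(4),"mean",P.mean(0).round(4),"mec",mec(P),"zmax",P[:,2].max().round(3), cv2.minAreaRect((P[:,:2]*1000).astype(np.float32)) if n=="base" else "")
    P=sel(W,(.61,-.22),.13,.065,.4);print("high near narrow",len(P),P[:,2].max() if len(P) else 0)
    if len(P): 
        d=np.hypot(*(P[:,:2]-[.61,-.22]).T);i=d.argsort()[:400:60];print(P[i].round(3))
E
```

```text
top
roll 202 med [ 0.6073 -0.225   0.034 ] mean [ 0.6092 -0.2259  0.0341] mec (array([ 0.6079, -0.2283]), 0.0319) zmax 0.04 
post 62 med [ 0.6108 -0.2245  0.0582] mean [ 0.61  -0.225  0.058] mec (array([ 0.6108, -0.2253]), 0.0128) zmax 0.063 
wide 267 med [ 0.5906 -0.1113  0.0518] mean [ 0.5912 -0.1112  0.0518] mec (array([ 0.5914, -0.1115]), 0.031) zmax 0.056 
wpost 52 med [ 0.59  -0.111  0.058] mean [ 0.5903 -0.1111  0.0583] mec (array([ 0.5857, -0.1068]), 0.0226) zmax 0.062 
platter 665 med [0.6142 0.1111 0.0421] mean [0.6143 0.1107 0.0421] mec (array([0.6105, 0.1088]), 0.0492) zmax 0.047 
chuck 72 med [0.6136 0.1102 0.071 ] mean [0.6136 0.1105 0.0703] mec (array([0.614 , 0.1106]), 0.0137) zmax 0.079 
grip 28 med [0.5092 0.0629 0.077 ] mean [0.5098 0.0628 0.0764] mec (array([0.5098, 0.0628]), 0.0079) zmax 0.082 
roller1 26 med [0.6801 0.0533 0.0598] mean [0.6829 0.0557 0.0595] mec (array([0.6882, 0.0619]), 0.0197) zmax 0.066 
roller2 25 med [0.6945 0.1366 0.0598] mean [0.6955 0.1347 0.0599] mec (array([0.7   , 0.1273]), 0.0173) zmax 0.066 
screw 64 med [0.5945 0.1695 0.0356] mean 
[... 1407 characters left out ...]
array([0.6883, 0.0633]), 0.0197) zmax 0.065 
roller2 43 med [0.6961 0.1395 0.0584] mean [0.6965 0.1368 0.0578] mec (array([0.6996, 0.1273]), 0.0185) zmax 0.065 
screw 122 med [0.5953 0.1739 0.0351] mean [0.5949 0.1681 0.0351] mec (array([0.5873, 0.165 ]), 0.0257) zmax 0.044 
base 2112 med [0.638  0.1436 0.014 ] mean [0.6265 0.1323 0.014 ] mec (array([0.6009, 0.1138]), 0.1362) zmax 0.019 ((600.3538818359375, 114.52413940429688), (154.02978515625, 233.21609497070312), 80.14723205566406)
high near narrow 1111 0.13329311998421445
[[ 0.6   -0.262  0.067]
 [ 0.617 -0.278  0.08 ]
 [ 0.607 -0.284  0.107]
 [ 0.62  -0.288  0.119]
 [ 0.593 -0.291  0.101]
 [ 0.632 -0.294  0.099]
 [ 0.578 -0.294  0.072]]
```

Run:
```python
from h import *
W=np.concatenate([np.load(c+".npz")["W"].reshape(-1,3) for c in ("top","side")])
c=np.array([.6095,-.2235])
P=W[(np.hypot(*(W[:,:2]-c).T)<.16)]
for a in range(-90,90,10):
    t=np.radians(a);u=(P[:,:2]-c)@[np.cos(t),np.sin(t)];v=(P[:,:2]-c)@[-np.sin(t),np.cos(t)]
    h=(P[:,2]>.08)
    def clr(m,hu,hv): # box distance
        return np.sort(np.maximum(abs(u[m])-hu,abs(v[m])-hv))[:10].mean().round(4) if m.any() else 9
    f=(P[:,2]>.02)&(np.hypot(u,v)>.036)
    g=np.sort(np.maximum(abs(abs(u[f])-.045)-.015,abs(v[f])-.011))[:5].mean().round(4)
    print(a,"body",clr(h,.095,.0375),"swapped",clr(h,.0375,.095),"finger",g)
```

```text
-90 body -0.0372 swapped 0.014 finger -0.0109
-80 body -0.0362 swapped 0.0131 finger -0.0093
-70 body -0.0297 swapped 0.0105 finger -0.0038
-60 body -0.0228 swapped 0.0056 finger 0.0023
-50 body -0.014 swapped -0.0038 finger 0.0104
-40 body -0.0029 swapped -0.0153 finger 0.0202
-30 body 0.0055 swapped -0.0224 finger 0.0233
-20 body 0.0103 swapped -0.0286 finger 0.0203
-10 body 0.0131 swapped -0.0349 finger 0.0163
0 body 0.014 swapped -0.0372 finger 0.0114
10 body 0.0131 swapped -0.0362 finger 0.0058
20 body 0.0105 swapped -0.0297 finger -0.0003
30 body 0.0056 swapped -0.0228 finger -0.0072
40 body -0.0038 swapped -0.014 finger -0.0107
50 body -0.0153 swapped -0.0029 finger -0.0104
60 body -0.0224 swapped 0.0055 finger -0.0103
70 body -0.0286 swapped 0.0103 finger -0.0105
80 body -0.0349 swapped 0.0131 finger -0.0108
```

```bash
cat >> h.py <<'E'
from scipy.spatial.transform import Rotation as R
def down(a): # tool z down, tool y at azimuth a deg
    t=np.radians(a);y=np.array([np.cos(t),np.sin(t),0]);z=np.array([0,0,-1.]);return R.from_matrix(np.c_[np.cross(y,z),y,z])
def plan(pos,az,s=None):
    s=s or robot.observe();r=R.from_quat(s["orientation"])
    az0=np.degrees(np.arctan2(*r.as_matrix()[1::-1,1]))
    dp=r.inv().apply(np.array(pos)-s["tcp_pos"])/.8;w=(r.inv()*down(az)).as_rotvec()/(np.pi/2)
    print("t",round(s["time_s"],2),"tcp",s["tcp_pos"].round(4),"az",az0.round(2),"F",s["wrist_force"].round(1),"gap",round(s["finger_gap"],4),"gf",round(s["grasp_force"],1))
    print("dp",dp.round(4).tolist(),"mm",round(np.linalg.norm(dp)*800,1),"ang",w.round(4).tolist(),"deg",round(np.linalg.norm(w)*90,1))
E
python3 - <<'E'
from h import *
plan([.6095,-.2235,.2],-10)
E
```

```text
t 1.2 tcp [ 0.1563 -0.631   0.2226] az -76.09 F [0.3 0.2 0.5] gap 0.0871 gf 0.0
dp [0.6724, -0.3582, 0.0282] mm 609.9 ang [0.0001, 0.0001, -0.7343] deg 66.1
```

>>> step_arm(
  dp=[
    [0.067,-0.036,0],
    [0.134,-0.072,0],
    [0.202,-0.107,0],
    [0.269,-0.143,0],
    [0.336,-0.179,0],
  ],
  angular=[
    [0,0,-0.073],
    [0,0,-0.147],
    [0,0,-0.22],
    [0,0,-0.294],
    [0,0,-0.367],
  ],
  jaw=1,
)

```text
time_s: 1.82
tcp_pos: [0.384, -0.426, 0.2229]
orientation: [0.917, 0.4, 0.0, 0.0]
wrist_force: [1.6, -0.8, 0.2]
finger_gap: 0.0869
grasp_force: 0.0
```

Run:
```python
from h import *
plan([.6095,-.2235,.2],-10)
```

```text
t 1.82 tcp [ 0.384  -0.426   0.2229] az -42.85 F [ 1.6 -0.8  0.2] gap 0.0869 gf 0.0
dp [0.3772, 0.0345, 0.0285] mm 303.9 ang [0.0005, 0.0004, -0.365] deg 32.9
```

>>> step_arm(
  dp=[
    [0.075,0.007,0.006],
    [0.151,0.014,0.012],
    [0.226,0.021,0.017],
    [0.302,0.028,0.023],
    [0.377,0.0345,0.0285],
  ],
  angular=[
    [0,0,-0.073],
    [0,0,-0.146],
    [0,0,-0.219],
    [0,0,-0.292],
    [0,0,-0.365],
  ],
)

```text
time_s: 2.45
tcp_pos: [0.6101, -0.2247, 0.1998]
orientation: [0.766, 0.643, 0.0, 0.0]
wrist_force: [0.4, -0.8, 0.9]
finger_gap: 0.0871
grasp_force: 0.0
```

Run:
```python
from h import *
p,d,W,m=grab("wrist");save("w1.png",p);np.savez("w1.npz",p=p,d=d,W=W)
print(np.round(m["cam_to_world"],3).tolist())
P=sel(W,(.6095,-.2235),.045,.028,.042);print("roll",len(P),mec(P),P.mean(0))
P=sel(W,(.6095,-.2235),.02,.045,.07);print("post",len(P),mec(P),P.mean(0))
plan([.6095,-.2235,.017],-10)
```

```text
[[0.985, 0.166, 0.051, 0.623], [-0.174, 0.941, 0.29, -0.145], [0.001, -0.295, 0.956, 0.363], [0.0, 0.0, 0.0, 1.0]]
roll 1249 (array([ 0.6048, -0.2318]), 0.0365) [ 0.60721632 -0.22730632  0.03451256]
post 372 (array([ 0.6092, -0.226 ]), 0.0129) [ 0.60979119 -0.22420295  0.05773818]
t 2.5 tcp [ 0.6157 -0.2144  0.1989] az -9.2 F [3.9 6.8 0.7] gap 0.0871 gf 0.0
dp [-0.0143, -0.0067, 0.2272] mm 182.2 ang [0.0023, -0.0051, 0.0089] deg 0.9
```

View pics/w1.png

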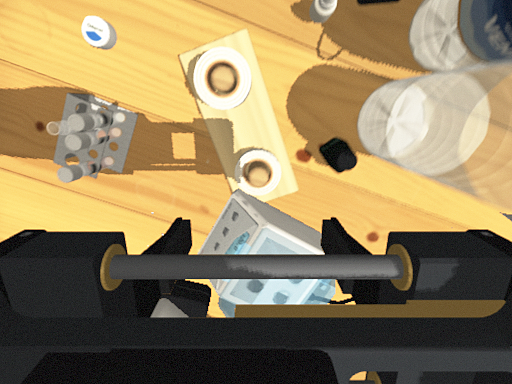

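>>> step_arm(
  dp=[
    [0,0,0],
    [0,0,0.025],
    [0,0,0.06],
    [0,0,0.085],
    [0,0,0.1],
  ],
  angular=[
    [0,0,0],
    [0,0,0],
    [0,0,0],
    [0,0,0],
    [0,0,0],
  ],
)

```text
time_s: 3.12
tcp_pos: [0.6073, -0.227, 0.1178]
orientation: [0.768, 0.641, -0.001, -0.001]
wrist_force: [-0.3, -1.0, -0.0]
finger_gap: 0.087
grasp_force: 0.0
```

```bash
cat >> h.py <<'E'
from scipy.optimize import least_squares
def ring(W,c,zt,ro,ri):
    """centre of annulus at height zt: maximise points inside annulus minus inside-hole points"""
    P=sel(W,c,.05,zt-.004,zt+.004)[:,:2];best=[]
    for dx in np.arange(-.008,.0081,.0005):
        for dy in np.arange(-.008,.0081,.0005):
            q=np.hypot(*(P-[c[0]+dx,c[1]+dy]).T);best.append((((q<ro)&(q>ri)).sum()-(abs(q-ro-.002)<.002).sum(),c[0]+dx,c[1]+dy))
    best=np.array(best);k=best[best[:,0]>=best[:,0].max()-2];return len(P),best[:,0].max(),k[:,1:].mean(0).round(4)
E
python3 - <<'E'
from h import *
p,d,W,m=grab("wrist");save("w2.png",p);np.savez("w2.npz",p=p,d=d,W=W)
print("roll",ring(W,(.6095,-.2245),.034,.029,.017))
for c in("top","side"): print(c,ring(np.load(c+".npz")["W"],(.6095,-.2245),.034,.029,.017))
P=sel(W,(.6095,-.2235),.02,.045,.07);print("post",len(P),mec(P),P.mean(0)) if len(P) else 0
plan([.6095,-.224,.017],-10)
E
```

```text
roll (1983, np.float64(1644.0), array([ 0.6095, -0.226 ]))
top (213, np.float64(177.0), array([ 0.6102, -0.2261]))
side (166, np.float64(106.0), array([ 0.6114, -0.2243]))
post 666 (array([ 0.6096, -0.2261]), 0.0131) [ 0.6099054  -0.22385592  0.05768057]
t 3.17 tcp [ 0.607  -0.2264  0.1168] az -10.29 F [-0.2  0.3 -0.5] gap 0.0872 gf 0.0
dp [0.0035, 0.003, 0.1247] mm 99.8 ang [-0.0022, -0.0002, -0.0032] deg 0.4
```

>>> step_arm(
  dp=[
    [0.002,0.0035,0.04],
    [0.002,0.0035,0.08],
    [0.002,0.0035,0.105],
    [0.002,0.0035,0.119],
    [0.002,0.0035,0.124],
  ],
  angular=[
    [0,0,0],
    [0,0,0],
    [0,0,0],
    [0,0,0],
    [0,0,0],
  ],
)

```text
time_s: 3.8
tcp_pos: [0.6121, -0.2249, 0.0205]
orientation: [0.767, 0.641, 0.0, 0.0]
wrist_force: [-0.4, 0.3, 0.2]
finger_gap: 0.0867
grasp_force: 0.0
```

>>> step_arm(
  dp=[
    [0,0,0],
    [0,0,0],
    [0,0,0],
    [0,0,0],
    [0,0,0],
  ],
  angular=[
    [0,0,0],
    [0,0,0],
    [0,0,0],
    [0,0,0],
    [0,0,0],
  ],
  jaw=0.6,
  newtons=10,
)

```text
time_s: 4.42
tcp_pos: [0.6121, -0.2249, 0.0211]
orientation: [0.767, 0.641, 0.0, 0.0]
wrist_force: [0.1, 0.2, 3.3]
finger_gap: 0.0579
grasp_force: 10.0
```

>>> step_arm(
  dp=[
    [0,0,0],
    [0,0,-0.03],
    [0,0,-0.08],
    [0,0,-0.13],
    [0,0,-0.16],
  ],
  angular=[
    [0,0,0],
    [0,0,0],
    [0,0,0],
    [0,0,0],
    [0,0,0],
  ],
  jaw=0.5,
  newtons=15,
)

```text
time_s: 5.05
tcp_pos: [0.6125, -0.2248, 0.1505]
orientation: [0.767, 0.641, 0.001, 0.001]
wrist_force: [0.1, 0.4, 0.2]
finger_gap: 0.0581
grasp_force: 15.0
```

Run:
```python
from h import *
plan([.615,.112,.15],-10.4)
for c in("top","side"):
    W=np.load(c+".npz")["W"]
    print(c,ring(W,(.6145,.112),.042,.045,.014))
```

```text
t 5.05 tcp [ 0.6125 -0.2248  0.1505] az -10.2 F [0.1 0.4 0.2] gap 0.0581 gf 15.0
dp [0.4149, -0.0715, 0.0003] mm 336.8 ang [0.0014, 0.0003, 0.0022] deg 0.2
top (623, np.float64(622.0), array([0.6148, 0.1108]))
side (698, np.float64(654.0), array([0.616, 0.112]))
```

>>> step_arm(
  dp=[
    [0.05,-0.0086,0],
    [0.12,-0.0207,0],
    [0.19,-0.0327,0],
    [0.25,-0.043,0],
    [0.28,-0.048,0],
  ],
  angular=[
    [0,0,0],
    [0,0,0],
    [0,0,0],
    [0,0,0],
    [0,0,0],
  ],
)

```text
time_s: 5.68
tcp_pos: [0.6131, 0.0069, 0.1484]
orientation: [0.766, 0.643, 0.0, -0.001]
wrist_force: [0.1, -0.1, -0.3]
finger_gap: 0.0576
grasp_force: 15.0
```

Run:
```python
from h import *
p,d,W,m=grab("wrist");save("w3.png",p);np.savez("w3.npz",p=p,d=d,W=W)
print("platter",ring(W,(.615,.1115),.042,.045,.014))
P=sel(W,(.615,.112),.025,.06,.08);print("chuck",len(P),mec(P),P.mean(0)) if len(P) else 0
plan([.615,.112,.15],-10.4)
```

```text
platter (6757, np.float64(6717.0), array([0.614, 0.111]))
chuck 820 (array([0.6138, 0.111 ]), 0.0138) [0.61426187 0.11040357 0.07108442]
t 5.72 tcp [0.6131 0.0102 0.1485] az -9.76 F [-0.3  4.3 -0.5] gap 0.0576 gf 15.0
dp [0.1258, -0.0192, -0.0014] mm 101.8 ang [-0.0005, -0.0022, 0.0071] deg 0.7
```

View pics/w3.png

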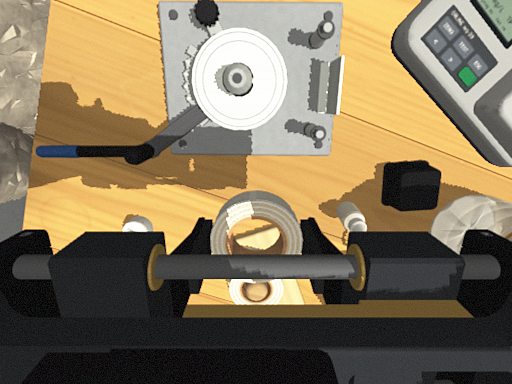

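Run:
```python
from h import *
z=np.load("w3.npz");W=z["W"];t=np.array([.6131,.0090]);r=down(-10).as_matrix()
v,u=np.mgrid[:384,:512]
M=(u>205)&(u<310)&(v>185)&(v<252)&(W[...,2]>.12)&(W[...,2]<.18)
P=W[M];L=(P[:,:2]-t)@r[:2,:2]
print(np.histogram(P[:,2],bins=12))
for zz in (.155,.158,.161,.164):
    k=abs(P[:,2]-zz)<.002
    if k.sum()>20: print(zz,k.sum(),"x",np.percentile(L[k,0],[1,50,99]).round(4),"y",np.percentile(L[k,1],[1,50,99]).round(4))
zt=np.percentile(P[:,2],97);k=abs(P[:,2]-zt)<.003;Q=P[k]
# outer edge: max x per y-bin
e=[]
for y in np.arange(-.024,.0241,.004):
    b=abs(L[k,1]-y)<.002
    if b.sum()>3: e.append((y,np.percentile(L[k,0][b],98)))
e=np.array(e);f=least_squares(lambda p:np.hypot(e[:,0]-p[1],e[:,1]-p[0])-.029,[0,0]);print(zt,f.x,e.round(4).tolist())
```

```text
(array([ 143,  205,  187,  209,  217,  227, 2555,  126,   59,   62,   40,
         20]), array([0.13953966, 0.14290785, 0.14627604, 0.14964422, 0.15301241,
       0.1563806 , 0.15974879, 0.16311697, 0.16648516, 0.16985335,
       0.17322153, 0.17658972, 0.17995791]))
0.155 251 x [-0.0134  0.0174  0.0252] y [-0.032   0.0007  0.033 ]
0.158 284 x [-0.0115  0.017   0.0254] y [-0.0315  0.0013  0.0325]
0.161 2578 x [-0.0091  0.011   0.0247] y [-0.0296 -0.0005  0.0281]
0.164 1095 x [-0.0085  0.009   0.0239] y [-0.0298  0.0007  0.0296]Traceback (most recent call last):
  File "<stdin>", line 16, in <module>
    return func(*args, **kwargs)
    vector_fun = VectorFunction(
        fun_wrapped,
    ...<6 lines>...
        workers=workers
    )
    self._update_fun()
    ~~~~~~~~~~~~~~~~^^
    self.f = self.fun_wrapped(xp_copy(self.x))
             ~~~~~~~~~~~~~~~~^^^^^^^^^^^^^^^^^
    return np.atleast_1d(self.fun(x))
                         ~~~~~~~~^^^
    return self.f(x, *self.args, **self.kwargs)
           ~~~~~~^^^^^^^^^^^^^^^^^^^^^^^^^^^^^^
  File "<stdin>", line 16, in <lambda>
IndexError: too many indices for array: array is 1-dimensional, but 2 were indexed
```

```bash
cat >> h.py <<'E'
def inhand():
    s=robot.observe();p,d,W,m=grab("wrist");s2=robot.observe();t=s["tcp_pos"]
    r=R.from_quat(s["orientation"]).as_matrix();zt=t[2]+.013
    v,u=np.mgrid[:384,:512];M=(u>200)&(u<315)&(v>180)&(v<256)&(abs(W[...,2]-zt)<.003)
    L=(W[M]-t)@r;e=[]
    for y in np.arange(-.024,.0241,.004):
        b=abs(L[:,1]-y)<.002
        if b.sum()>3:e.append((y,np.percentile(L[b,0],98)))
    e=np.array(e);f=least_squares(lambda q:np.hypot(e[:,0]-q[1],e[:,1]-q[0])-.029,[0,0])
    print("inhand xy",f.x.round(4),"rms",np.sqrt((f.fun**2).mean()).round(4),"n",len(L),"z med",np.median(W[M][:,2]).round(4),"tcp",t.round(4),s2["tcp_pos"].round(4))
    return p,W
E
python3 - <<'E'
from h import *
p,W=inhand()
print("platter",ring(W,(.615,.1115),.042,.045,.014))
P=sel(W,(.615,.112),.025,.06,.08);print("chuck",mec(P))
plan([.6142,.1115,.15],-10.4)
E
```

```text
inhand xy [-0.0014 -0.0013] rms 0.0002 n 2887 z med 0.1619 tcp [0.6131 0.0102 0.1485] [0.6133 0.0073 0.1484]
platter (6669, np.float64(6635.0), array([0.614, 0.111]))
chuck (array([0.6138, 0.111 ]), 0.0139)
t 5.78 tcp [0.6133 0.0073 0.1484] az -9.83 F [-0.1  1.7 -0.8] gap 0.0576 gf 15.0
dp [0.1285, -0.0211, -0.0017] mm 104.2 ang [-0.0004, -0.0013, 0.0064] deg 0.6
```

>>> step_arm(
  dp=[
    [0.03,-0.0046,0],
    [0.07,-0.0107,0],
    [0.105,-0.016,0],
    [0.122,-0.0187,0],
    [0.129,-0.0198,0],
  ],
  angular=[
    [0,0,0],
    [0,0,0],
    [0,0,0],
    [0,0,0],
    [0,0,0],
  ],
)

```text
time_s: 6.4
tcp_pos: [0.6166, 0.106, 0.1482]
orientation: [0.767, 0.641, -0.0, 0.0]
wrist_force: [0.5, -1.1, -0.9]
finger_gap: 0.0578
grasp_force: 15.0
```

>>> step_arm(
  dp=[
    [0,0,0],
    [0,0,0.01],
    [0,0,0.025],
    [0,0,0.035],
    [0,0,0.04],
  ],
  angular=[
    [0,0,0],
    [0,0,0],
    [0,0,0],
    [0,0,0],
    [0,0,0],
  ],
)

```text
time_s: 7.02
tcp_pos: [0.6159, 0.1066, 0.1154]
orientation: [0.767, 0.641, -0.001, -0.0]
wrist_force: [-0.4, 0.1, -0.6]
finger_gap: 0.0579
grasp_force: 15.0
```

Run:
```python
from h import *
p,W=inhand();save("w4.png",p)
P=sel(W,(.615,.112),.02,.06,.08);print("chuck",mec(P) if len(P) else 0)
for c in ("top","side"):
    p,d,V,m=grab(c);save(c+"4.png",p);z=robot.observe()["tcp_pos"][2]+.013
plan([.6153,.112,.075],-10.4)
```

```text
inhand xy [-0.0015 -0.0014] rms 0.0002 n 2869 z med 0.1288 tcp [0.6159 0.1066 0.1154] [0.6159 0.1067 0.1153]
chuck (array([0.6149, 0.1179]), 0.0116)
t 7.17 tcp [0.6164 0.1069 0.1163] az -10.2 F [-0.5  0.7 -1. ] gap 0.0579 gf 15.0
dp [0.006, -0.0024, 0.0516] mm 41.6 ang [-0.0002, 0.0001, 0.0022] deg 0.2
```

>>> step_arm(
  dp=[
    [0.003,-0.001,0],
    [0.006,-0.002,0.005],
    [0.006,-0.002,0.015],
    [0.006,-0.002,0.022],
    [0.006,-0.002,0.025],
  ],
  angular=[
    [0,0,0],
    [0,0,0],
    [0,0,0],
    [0,0,0],
    [0,0,0],
  ],
)

```text
time_s: 7.8
tcp_pos: [0.6153, 0.1117, 0.0957]
orientation: [0.767, 0.641, -0.001, -0.0]
wrist_force: [0.0, 0.1, -0.4]
finger_gap: 0.058
grasp_force: 15.0
```

Run:
```python
from h import *
p,W=inhand();save("w5.png",cv2.resize(p[160:270,190:330],None,fx=4,fy=4))
P=sel(W,(.615,.112),.02,.06,.08);print("chuck",mec(P) if len(P) else 0)
p,d,V,m=grab("side");save("s5.png",cv2.resize(p[150:270,190:340],None,fx=4,fy=4))
q=cv2.hconcat([cv2.resize(cv2.imread("pics/w5.png"),(390,306)),cv2.resize(cv2.imread("pics/s5.png"),(390,306))]);cv2.imwrite("pics/c5.png",q)
plan([.6153,.112,.075],-10.4)
```

```text
inhand xy [-0.0014 -0.0013] rms 0.0002 n 2867 z med 0.1091 tcp [0.6153 0.1117 0.0957] [0.6153 0.1117 0.0956]
chuck (array([0.6131, 0.1063]), 0.0106)
t 7.9 tcp [0.6155 0.1117 0.096 ] az -10.21 F [ 0.1  0.2 -0.6] gap 0.0579 gf 15.0
dp [0.0003, -0.0003, 0.0263] mm 21.0 ang [-0.0005, 0.0002, 0.0021] deg 0.2
```

View pics/c5.png

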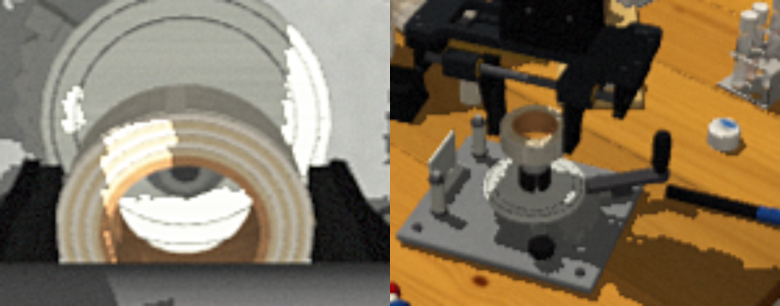

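>>> step_arm(
  dp=[
    [0,0,0.01],
    [0,0,0.022],
    [0,0,0.033],
    [0,0,0.04],
    [0,0,0.042],
  ],
  angular=[
    [0,0,0],
    [0,0,0],
    [0,0,0],
    [0,0,0],
    [0,0,0],
  ],
)

```text
time_s: 8.52
tcp_pos: [0.6154, 0.1119, 0.0623]
orientation: [0.767, 0.641, -0.0, -0.0]
wrist_force: [-0.5, -0.5, -0.2]
finger_gap: 0.0578
grasp_force: 15.0
```

>>> step_arm(
  dp=[
    [0,0,0.003],
    [0,0,0.006],
    [0,0,0.008],
    [0,0,0.01],
    [0,0,0.01],
  ],
  angular=[
    [0,0,0],
    [0,0,0],
    [0,0,0],
    [0,0,0],
    [0,0,0],
  ],
)

```text
time_s: 9.15
tcp_pos: [0.6157, 0.1119, 0.0548]
orientation: [0.767, 0.641, -0.0, -0.0]
wrist_force: [0.9, -0.3, -0.1]
finger_gap: 0.0577
grasp_force: 15.0
```

Centred with no contact yet; last 4 mm slowly.

>>> step_arm(
  dp=[
    [0,0,0.0015],
    [0,0,0.003],
    [0,0,0.004],
    [0,0,0.005],
    [0,0,0.005],
  ],
  angular=[
    [0,0,0],
    [0,0,0],
    [0,0,0],
    [0,0,0],
    [0,0,0],
  ],
)

```text
time_s: 9.78
tcp_pos: [0.6157, 0.1119, 0.051]
orientation: [0.767, 0.641, -0.0, 0.0]
wrist_force: [-0.6, -0.6, 1.7]
finger_gap: 0.0573
grasp_force: 15.0
```

Run:
```python
from h import *
p,W=inhand();plan([.6153,.112,.0505],-10.4)
```

```text
inhand xy [-0.0015 -0.0014] rms 0.0002 n 3118 z med 0.0644 tcp [0.6157 0.1119 0.051 ] [0.6158 0.1119 0.0511]
t 9.82 tcp [0.6158 0.1119 0.0511] az -10.2 F [-0.1 -0.3  0.8] gap 0.0579 gf 15.0
dp [0.0, -0.0006, 0.0007] mm 0.7 ang [0.0, 0.0001, 0.0022] deg 0.2
```

>>> step_arm(
  dp=[
    [0,0,0.001],
    [0,0,0.0015],
    [0,0,0.0015],
    [0,0,0.0015],
    [0,0,0.0015],
  ],
  angular=[
    [0,0,0],
    [0,0,0],
    [0,0,0],
    [0,0,0],
    [0,0,0],
  ],
)

```text
time_s: 10.45
tcp_pos: [0.6158, 0.1119, 0.051]
orientation: [0.767, 0.641, -0.0, 0.0]
wrist_force: [-3.1, -0.9, 6.8]
finger_gap: 0.0579
grasp_force: 15.0
```

Firm contact (6.8 N): seated. Release.

>>> step_arm(
  dp=[
    [0,0,0],
    [0,0,0],
    [0,0,0],
    [0,0,0],
    [0,0,0],
  ],
  angular=[
    [0,0,0],
    [0,0,0],
    [0,0,0],
    [0,0,0],
    [0,0,0],
  ],
  jaw=1,
)

```text
time_s: 11.08
tcp_pos: [0.6157, 0.1119, 0.0496]
orientation: [0.767, 0.641, -0.0, -0.0]
wrist_force: [-0.0, 0.1, 0.6]
finger_gap: 0.0863
grasp_force: 0.0
```

>>> step_arm(
  dp=[
    [0,0,-0.01],
    [0,0,-0.04],
    [0,0,-0.08],
    [0,0,-0.11],
    [0,0,-0.12],
  ],
  angular=[
    [0,0,0],
    [0,0,0],
    [0,0,0],
    [0,0,0],
    [0,0,0],
  ],
)

```text
time_s: 11.7
tcp_pos: [0.6168, 0.1124, 0.148]
orientation: [0.767, 0.641, 0.001, 0.001]
wrist_force: [0.1, -0.2, -0.1]
finger_gap: 0.087
grasp_force: 0.0
```

Run:
```python
from h import *
plan([.5110,.0645,.145],100)
p,d,W,m=grab("wrist");save("w6.png",p);np.savez("w6.npz",p=p,W=W)
print("roll",ring(W,(.615,.112),.064,.029,.017))
P=sel(W,(.5105,.064),.03,.06,.09);print("grip",len(P),P.mean(0).round(4) if len(P) else 0)
p,d,W,m=grab("side");save("s6.png",p)
P=sel(W,(.5105,.064),.03,.06,.09);print("grip side",len(P),P.mean(0).round(4),mec(P) if len(P) else 0)
print("roll",ring(W,(.615,.112),.064,.029,.017))
cv2.imwrite("pics/c6.png",cv2.resize(cv2.imread("pics/s6.png")[150:270,190:340],None,fx=4,fy=4))
```

```text
t 11.7 tcp [0.6168 0.1124 0.148 ] az -10.2 F [ 0.1 -0.2 -0.1] gap 0.087 gf 0.0
dp [-0.0823, -0.1196, 0.0033] mm 116.2 ang [0.002, 0.0016, -1.2245] deg 110.2
roll (1939, np.float64(1744.0), array([0.614, 0.111]))
grip 0 0
grip side 61 [0.5115 0.0676 0.0714] (array([0.5118, 0.0651]), 0.0085)
roll (295, np.float64(224.0), array([0.6162, 0.1123]))
```

View pics/c6.png

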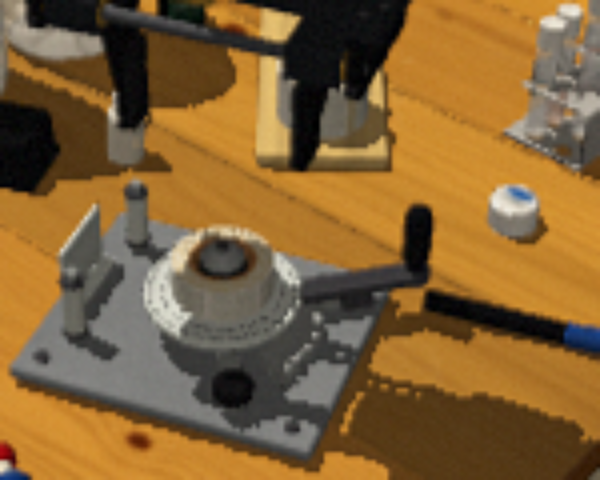

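Run:
```python
from h import *
plan([.5110,.0635,.145],-83)
```

```text
t 11.8 tcp [0.6162 0.112  0.1466] az -10.21 F [-0.1  0.6  0.2] gap 0.0872 gf 0.0
dp [-0.083, -0.1187, 0.0018] mm 115.9 ang [0.0008, -0.0008, 0.8088] deg 72.8
```

>>> step_arm(
  dp=[
    [-0.015,-0.022,0],
    [-0.035,-0.05,0],
    [-0.056,-0.08,0],
    [-0.074,-0.106,0],
    [-0.083,-0.1187,0],
  ],
  angular=[
    [0,0,0.08],
    [0,0,0.19],
    [0,0,0.3],
    [0,0,0.41],
    [0,0,0.52],
  ],
  jaw=0.6,
)

```text
time_s: 12.42
tcp_pos: [0.5085, 0.0624, 0.1443]
orientation: [0.96, 0.281, -0.001, 0.0]
wrist_force: [-0.4, -0.2, 0.4]
finger_gap: 0.0536
grasp_force: 0.0
```

>>> step_arm(
  dp=[
    [0,0,0],
    [0,0,0],
    [0,0,0],
    [0,0,0],
    [0,0,0],
  ],
  angular=[
    [0,0,0.11],
    [0,0,0.2],
    [0,0,0.26],
    [0,0,0.288],
    [0,0,0.288],
  ],
)

```text
time_s: 13.05
tcp_pos: [0.5097, 0.0632, 0.1446]
orientation: [0.998, 0.062, -0.001, 0.0]
wrist_force: [0.3, -0.1, 0.1]
finger_gap: 0.0522
grasp_force: 0.0
```

Run:
```python
from h import *
p,d,W,m=grab("wrist");save("w7.png",p)
P=sel(W,(.511,.0635),.025,.072,.086);print("grip",len(P),P.mean(0).round(4) if len(P) else 0, mec(P) if len(P) else 0)
print("roll",ring(W,(.615,.112),.064,.029,.017))
plan([.5110,.0635,.045],-83)
```

```text
grip 223 [0.5116 0.0633 0.0775] (array([0.5104, 0.0631]), 0.0083)
roll (2915, np.float64(2634.0), array([0.6145, 0.11  ]))
t 13.1 tcp [0.5098 0.0633 0.1448] az -82.88 F [-0.  -0.6 -0.5] gap 0.0525 gf 0.0
dp [0.0017, -0.0001, 0.1247] mm 99.8 ang [-0.0001, 0.0011, 0.0013] deg 0.2
```

View pics/w7.png

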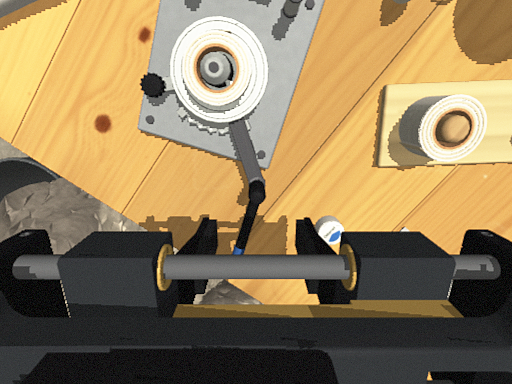

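>>> step_arm(
  dp=[
    [0.0015,0,0.025],
    [0.0015,0,0.06],
    [0.0015,0,0.095],
    [0.0015,0,0.12],
    [0.0015,0,0.128],
  ],
  angular=[
    [0,0,0],
    [0,0,0],
    [0,0,0],
    [0,0,0],
    [0,0,0],
  ],
)

```text
time_s: 13.72
tcp_pos: [0.5103, 0.0634, 0.0417]
orientation: [0.998, 0.062, -0.002, -0.0]
wrist_force: [0.2, 0.6, 0.8]
finger_gap: 0.0523
grasp_force: 0.0
```

>>> step_arm(
  dp=[
    [0,0,0],
    [0,0,0],
    [0,0,0],
    [0,0,0],
    [0,0,0],
  ],
  angular=[
    [0,0,0],
    [0,0,0],
    [0,0,0],
    [0,0,0],
    [0,0,0],
  ],
  jaw=0,
  newtons=30,
)

```text
time_s: 14.35
tcp_pos: [0.5121, 0.063, 0.0437]
orientation: [0.998, 0.062, 0.0, 0.0]
wrist_force: [0.6, -1.4, 2.0]
finger_gap: 0.0159
grasp_force: 30.0
```

Run:
```python
from h import *
plan([.5110,.0635,.042],-83)
```

```text
t 14.35 tcp [0.5121 0.063  0.0437] az -82.94 F [ 0.6 -1.4  2. ] gap 0.0159 gf 30.0
dp [-0.0013, -0.0008, 0.0021] mm 2.1 ang [0.0006, -0.0004, 0.0007] deg 0.1
```

```bash
cat >> h.py <<'E'
C=np.array([.6155,.111]);T0=204.65
def lever():
    s=robot.observe();t=s["tcp_pos"];a=np.degrees(np.arctan2(*(t[:2]-C)[::-1]))%360
    print("t",round(s["time_s"],2),"lever",np.radians(T0-a).round(3),"rad r",np.hypot(*(t[:2]-C)).round(4),"tcp",t.round(4),"F",s["wrist_force"].round(1),"gap",round(s["finger_gap"],4),s["grasp_force"])
    return s
def rows(ds):
    s=lever();r=R.from_quat(s["orientation"])
    for d in ds:
        a=np.radians(T0)-d;q=np.r_[C+.115*np.array([np.cos(a),np.sin(a)]),s["tcp_pos"][2]]
        print(d,(r.inv().apply(q-s["tcp_pos"])/.8).round(4).tolist())
E
python3 - <<'E'
from h import *
rows([.05,.1,.15,.2,.22])
rows([.22,.27,.32,.37,.42])
E
```

```text
t 14.35 lever -0.005 rad r 0.114 tcp [0.5121 0.063  0.0437] F [ 0.6 -1.4  2. ] gap 0.0159 30.000380305718863
0.05 [-0.0034, -0.0072, -0.0]
0.1 [-0.005, -0.0142, -0.0]
0.15 [-0.0063, -0.0212, -0.0]
0.2 [-0.0073, -0.0284, -0.0]
0.22 [-0.0075, -0.0312, -0.0]
t 14.35 lever -0.005 rad r 0.114 tcp [0.5121 0.063  0.0437] F [ 0.6 -1.4  2. ] gap 0.0159 30.000380305718863
0.22 [-0.0075, -0.0312, -0.0]
0.27 [-0.008, -0.0384, -0.0]
0.32 [-0.0081, -0.0456, -0.0]
0.37 [-0.0078, -0.0528, -0.0001]
0.42 [-0.0072, -0.0599, -0.0001]
```

>>> step_arm(
  dp=[
    [-0.002,-0.007,0],
    [-0.0037,-0.0142,0],
    [-0.005,-0.0212,0],
    [-0.006,-0.0284,0],
    [-0.0062,-0.0312,0],
  ],
  angular=[
    [0,0,0],
    [0,0,0],
    [0,0,0],
    [0,0,0],
    [0,0,0],
  ],
)

```text
time_s: 14.98
tcp_pos: [0.5043, 0.0858, 0.0437]
orientation: [0.998, 0.061, 0.0, 0.001]
wrist_force: [0.8, -6.0, 2.2]
finger_gap: 0.0155
grasp_force: 30.0
```

Run:
```python
from h import *
rows([.27,.32,.37,.41,.43])
```

```text
t 14.97 lever 0.207 rad r 0.114 tcp [0.5043 0.0858 0.0437] F [ 0.8 -6.   2.2] gap 0.0155 30.000487244396936
0.27 [-0.0019, -0.0089, -0.0]
0.32 [-0.002, -0.0161, -0.0]
0.37 [-0.0017, -0.0233, -0.0001]
0.41 [-0.0012, -0.029, -0.0001]
0.43 [-0.0009, -0.0319, -0.0001]
```

>>> step_arm(
  dp=[
    [-0.0006,-0.007,0],
    [-0.0007,-0.0142,0],
    [-0.0004,-0.0215,0],
    [0,-0.0275,0],
    [0.0003,-0.0302,0],
  ],
  angular=[
    [0,0,0],
    [0,0,0],
    [0,0,0],
    [0,0,0],
    [0,0,0],
  ],
)

```text
time_s: 15.6
tcp_pos: [0.5015, 0.1099, 0.0437]
orientation: [0.998, 0.061, 0.0, 0.001]
wrist_force: [0.1, -5.4, 3.6]
finger_gap: 0.0158
grasp_force: 30.0
```

Run:
```python
from h import *
rows([.48,.53,.58,.62,.64])
```

```text
t 15.6 lever 0.421 rad r 0.114 tcp [0.5015 0.1099 0.0437] F [ 0.1 -5.4  3.6] gap 0.0158 30.000507145305164
0.48 [0.0, -0.0086, -0.0]
0.53 [0.0014, -0.0156, -0.0]
0.58 [0.0032, -0.0226, -0.0001]
0.62 [0.0048, -0.0281, -0.0001]
0.64 [0.0058, -0.0308, -0.0001]
```

>>> step_arm(
  dp=[
    [0.001,-0.007,0],
    [0.0023,-0.014,0],
    [0.004,-0.021,0],
    [0.0057,-0.0265,0],
    [0.0064,-0.029,0],
  ],
  angular=[
    [0,0,0],
    [0,0,0],
    [0,0,0],
    [0,0,0],
    [0,0,0],
  ],
)

```text
time_s: 16.23
tcp_pos: [0.5036, 0.1332, 0.0437]
orientation: [0.998, 0.061, -0.0, 0.002]
wrist_force: [-0.1, -6.4, 4.6]
finger_gap: 0.0157
grasp_force: 30.0
```

Run:
```python
from h import *
rows([.63,.64])
```

```text
t 16.23 lever 0.626 rad r 0.1141 tcp [0.5036 0.1332 0.0437] F [-0.1 -6.4  4.6] gap 0.0157 30.000659022771288
0.63 [-0.0009, -0.0009, -0.0]
0.64 [-0.0005, -0.0023, -0.0]
```

>>> step_arm(
  dp=[
    [0.0002,-0.0006,0],
    [0.0004,-0.0013,0],
    [0.0004,-0.0013,0],
    [0.0004,-0.0013,0],
    [0.0004,-0.0013,0],
  ],
  angular=[
    [0,0,0],
    [0,0,0],
    [0,0,0],
    [0,0,0],
    [0,0,0],
  ],
)

```text
time_s: 16.85
tcp_pos: [0.5038, 0.1341, 0.0436]
orientation: [0.998, 0.061, -0.0, 0.002]
wrist_force: [0.6, -5.8, 4.7]
finger_gap: 0.0154
grasp_force: 30.0
```

Run:
```python
from h import *
lever()
p,d,W,m=grab("wrist");print("roll",ring(W,(.615,.111),.064,.029,.017))
q,d,W,m=grab("side");print("roll",ring(W,(.615,.112),.064,.029,.017))
o=np.hstack([cv2.resize(p[0:200,100:400],(400,267)),cv2.resize(q[130:330,170:470],(400,267))]);save("c8.png",o);lever()
```

```text
t 16.85 lever 0.634 rad r 0.1141 tcp [0.5038 0.1341 0.0436] F [ 0.6 -5.8  4.7] gap 0.0154 30.000708398292772
roll (8351, np.float64(6936.0), array([0.614, 0.111]))
roll (297, np.float64(235.0), array([0.6155, 0.1118]))
t 16.95 lever 0.634 rad r 0.1141 tcp [0.5038 0.1341 0.0436] F [-0.8 -6.3  4.2] gap 0.0157 30.000690386805218
```

View pics/c8.png

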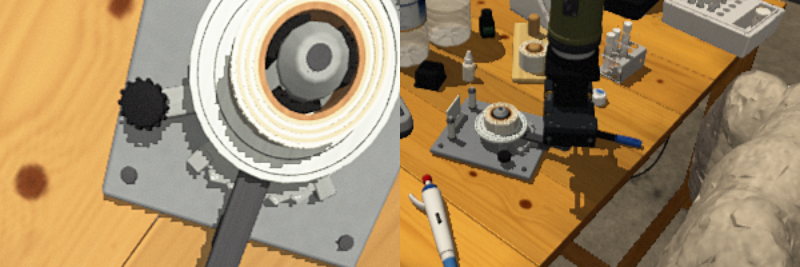

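The roll lies flat on the platter with the jaws spread into its core. The lever is held at 0.634 rad, which is the third notch, and the bystanders haven't moved.

```bash
python3 -c "
from rig import robot
print(robot.job_done())"
```

```text
the job is handed in; nothing more can be done
None
```

The job is handed in: the narrow roll is seated flat on the platter over the chuck, the lever is on the third click (measured 0.634 rad, notch at 0.628) with the gripper still holding its grip, and the wide roll is still on its post.

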